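Open the earth-rod test link at the radio desk

ROBOT

A 6-joint arm with a two-finger parallel gripper is mounted at the origin on the work surface. World frame = base frame: x ahead of the robot, y to its left, z up, the work surface at z = 0. Lengths are in m, angles in rad, forces in N, time in s.
With the tool pointing down it reaches from about 0.35 to 0.975 m from the base axis. Payload 17.4 kg.
Tool frame: the origin (TCP) lies between the finger pads; the fingertips stand 22 mm ahead of it and the grasp point (between the pads) lies 3 mm ahead of it; z points along the fingers, y is the direction in which the jaws open and shut (so a half turn about z gives the same grasp; the last joint's range is limited). The gripper opens to 85 mm and grips with 20 to 120 N. Pads are 22 mm wide; open, the fingers measure 114 mm over their backs; the gripper's body (76 mm by 85 mm) begins 54 mm behind the grasp point. The pads swing forward as they close: fully open they stand 13 mm farther back than shut.
Start: joints at [1.278, 0.116, 1.442, -0, 1.584, -0.038], TCP at [0.17, 0.653, 0.253] pointing down, gripper open.
Joint ranges: [-2.83, 2.83], [-0.83, 2.19], [0.07, 2.5], [-1.14, 4.28], [0.01, 3], [-2.97, 2.97]. Speed limits (rad/s): [1.89, 1.89, 2.22, 3.14, 3.14, 3.14].

INTERFACE

Orientations are given as a unit quaternion [x, y, z, w].
In Python, from cell import env gives the robot as it stands. The module is installed in compiled form; this text tells all that it offers. Calls block until the motion is done:
- env.movep(position, orientation): joint-space move of the TCP to a pose.
- env.line_to(position, rotation=None, velocity=0.15, force_limit=None): straight line of the TCP; rotation=None keeps the orientation; velocity is the mean speed in m/s. With force_limit (N) it stops when the force on the tool has changed by that much, and returns True; else False.
- env.move_j(angles): joint-space move.
- env.grip(opening, force=None): opening from 0.0 (shut) to 1.0 (fully open); force is the grip in N (None keeps the last); returns when the fingers have stopped.
- env.pause(seconds).
- env.ik(position, orientation): joint angles nearest the present ones, or None.
- env.capture(name): name is "side" or "top" or "wrist"; returns a dict with "color" (400x640x3 uint8, red, green, blue), "camera_matrix" (3x3 intrinsics, pixels), "cam_to_world" (4x4, takes a point from camera to world coordinates); the wrist camera has in their place "mount" (4x4, takes a point from camera to tool coordinates, whose origin is the TCP and whose axes are the flange's). Camera axes: x right, y up, looking along -z (the intrinsics and any distortion apply to the point x, -y, -z); pixel columns grow to the right and rows downward; lengths in m; the calibration is good to about 2 mm. A picture is of the moment at which its call begins: read the wrist's pose just before it. There is no depth.
A pose or a line that the arm cannot do raises env.PlanningError and nothing moves.
- env.close_job(): hands the job in, once; it reports no verdict.
Readings, each from a call of its own:
- env.get_t(): time.
- env.get_joint_positions(): joint angles.
- env.get_qvel(): joint speeds.
- env.get_tau(): joint torques, N m.
- env.get_tool_pos(): TCP position.
- env.get_eef_rot(): TCP orientation.
- env.get_contact_force(): force on the tool from outside, world axes, zero at the start.
- env.get_ft_torque(): the same for the moment, N m.
- env.get_gripper_width(): opening from 0.0 (shut) to 1.0 (fully open).
Only numpy, scipy, OpenCV 4.12 (cv2) and the standard library are available. Lean on these libraries where they do the work, as an engineer would, in place of code of your own. Each camera call takes 0.05 s, during which the arm holds its last target. There are 200 camera calls.

TASK

The earth rod is to be measured: open its test link, the one with the green-and-yellow handle, and leave the blue-handled one done up. Roll a fingertip along the knurled rim of its brass nut to undo it two full turns anticlockwise (never beyond two and a half), then push the link's handle aside with the fingertip until the link is well clear of the nut. Press lightly, grip or lift nothing, leave everything else on the desk where it is, and finish with the hand clear.

Things in the scene. Friction and masses are not known exactly. Their poses are not given: they have to be found in the camera images.
- rodlink: earth-rod test link fitting, known by the green handle with yellow bands. Screwed to the desk. Channel 200 x 60 x 20 mm with two white insulators 80 mm apart along x. Origin on the desk under its centre; x runs from the nut end (-x) to the pivot end (+x), z up. Fixed copper bars with a bolt (top 77 mm above the desk) reach out to y = 68 mm beside the nut and to x = 113 mm beyond the pivot.
- rodlink_stud (a point): fixed point on the nut's upright axis, 84 mm above the desk, axes as the fitting. Brass nut when tight: smooth shoulder 28 mm across, 68 to 78 mm high; head with a coarse knurled rim (20 ribs) 44 mm across, 78 to 90 mm high. Threaded stud 12 mm thick, top at 105 mm. At the rim's height 45 mm are free all round: link and handle lie below 73 mm, the pivot's nut and stud (80 mm off) below 82 mm.
- rodlink_nut (a joint): how far this nut is undone, rad: 0 tight, as at the start; grows anticlockwise seen from above (6.283 a turn) and the nut climbs 1.75 mm a turn; end stop at 25. It stays where it is left and turns with about 0.04 N m (2 N at the rim): a fingertip pressed on the rim with 3 to 8 N and moved along or around it carries the rim with it.
- rodlink_nut_mark (a point): centre of the red stripe (14 x 4 mm, radial) painted on top of this nut, 13.8 mm off its axis, 90 mm high while tight; goes round and rises with the nut. While tight it lies on the side of the handle (-x of the fitting).
- rodlink_pivot (a point): fixed point on the upright axis of the copper link's pivot, 65.5 mm above the desk, axes as the fitting. Link 34 mm wide, from 63 to 68 mm high, passing under the knurled nut; its mouth there is open to +y and has two upturned lips, 2.8 mm tall, that catch on the nut's shoulder until the nut is undone by about 1.6 turns.
- rodlink_handle (a point): centre of the insulated handle on the link's free end: 45 mm along the link, 22 mm wide, from 59 to 72 mm above the desk; 137 mm from the pivot axis, 57 mm from the nut's axis while closed. Moves with the link; its x points along the link to the pivot. A sideways push of about 1 N moves it.
- rodlink_swing (a joint): how far this link is swung open, rad: 0 closed under the nut; grows as the handle swings to the fitting's -y side; stop at 0.9; from 0.55 it is wholly clear of the nut. It stays where it is left.
- radlink: second test link fitting of the same make and sizes, known by its plain blue handle; to be left closed and tight. Screwed to the desk. Channel 200 x 60 x 20 mm with two white insulators 80 mm apart along x. Origin on the desk under its centre; x runs from the nut end (-x) to the pivot end (+x), z up. Fixed copper bars with a bolt (top 77 mm above the desk) reach out to y = 68 mm beside the nut and to x = 113 mm beyond the pivot.
- radlink_stud (a point): fixed point on the nut's upright axis, 84 mm above the desk, axes as the fitting. Brass nut when tight: smooth shoulder 28 mm across, 68 to 78 mm high; head with a coarse knurled rim (20 ribs) 44 mm across, 78 to 90 mm high. Threaded stud 12 mm thick, top at 105 mm. At the rim's height 45 mm are free all round: link and handle lie below 73 mm, the pivot's nut and stud (80 mm off) below 82 mm.
- radlink_nut (a joint): how far this nut is undone, rad: 0 tight, as at the start; grows anticlockwise seen from above (6.283 a turn) and the nut climbs 1.75 mm a turn; end stop at 25. It stays where it is left and turns with about 0.04 N m (2 N at the rim): a fingertip pressed on the rim with 3 to 8 N and moved along or around it carries the rim with it.
- radlink_nut_mark (a point): centre of the red stripe (14 x 4 mm, radial) painted on top of this nut, 13.8 mm off its axis, 90 mm high while tight; goes round and rises with the nut. While tight it lies on the side of the handle (-x of the fitting).
- radlink_pivot (a point): fixed point on the upright axis of the copper link's pivot, 65.5 mm above the desk, axes as the fitting. Link 34 mm wide, from 63 to 68 mm high, passing under the knurled nut; its mouth there is open to +y and has two upturned lips, 2.8 mm tall, that catch on the nut's shoulder until the nut is undone by about 1.6 turns.
- radlink_handle (a point): centre of the insulated handle on the link's free end: 45 mm along the link, 22 mm wide, from 59 to 72 mm above the desk; 137 mm from the pivot axis, 57 mm from the nut's axis while closed. Moves with the link; its x points along the link to the pivot. A sideways push of about 1 N moves it.
- radlink_swing (a joint): how far this link is swung open, rad: 0 closed under the nut; grows as the handle swings to the fitting's -y side; stop at 0.9; from 0.55 it is wholly clear of the nut. It stays where it is left.
- morse_key: Morse key: brass works on a dark wooden base 150 x 80 x 18 mm, black knob, about 68 mm tall; origin under its centre; a bystander.
- handheld: black handheld radio lying on its back, 118 x 56 x 30 mm, with a rubber aerial 125 mm long beyond its +x end; origin under the case's centre; a bystander.
- mug: blue mug, 80 mm across, 92 mm tall; origin under its centre; a bystander.
- screwdriver: yellow-handled screwdriver lying down, 200 mm long along its x, 26 mm thick; origin at the middle of its length, on the desk; a bystander.
- spanner: flat steel spanner lying down, 180 mm long along its x, 8 mm thick; origin under its middle; a bystander.
- spare_nut: spare knurled brass nut standing loose on the desk, 44 mm across, 22 mm tall, without red stripe; origin under its centre; a bystander.
- adapter: small steel coaxial adapter standing on end, 25 mm across, 42 mm tall; origin under its centre; a bystander.

How it is judged:
On the way, in this order (a step that is already met when the one before it is completed fails the run):
1. the green-and-yellow link's nut is undone by 1.75 to 2.5 turns while the link still lies under it (value of joint rodlink_nut between 10.9956 and 15.708 rad and value of joint rodlink_swing below 0.2 rad), for 0.2 s.
2. the link is swung aside by more than 0.6 rad (value of joint rodlink_nut between 10.9956 and 15.708 rad and value of joint rodlink_swing above 0.6 rad), for 0.2 s.
At the end, for the whole second after the job is handed in: The green-and-yellow link's nut stands 1.75 to 2.5 turns undone and its link is swung at least 0.6 rad aside, both at rest; the blue link is closed (within 0.05 rad) with its nut tight (within 0.35 rad); every loose thing lies within 20 mm of where it was (all of step 2 and value of joint radlink_swing below 0.05 rad and value of joint radlink_nut below 0.35 rad and velocity of joint rodlink_nut between -0.1 and 0.1 rad/s and velocity of joint rodlink_swing below 0.05 rad/s and distance of each of morse_key, handheld, mug, screwdriver, spanner, spare_nut, adapter from where it was at the start of the episode below 0.02 m); the robot touches nothing.
It fails at once if a loose thing on the desk is knocked away, lifted or carried (moved more than 20 mm) (distance of any of morse_key, handheld, mug, screwdriver, spanner, spare_nut, adapter from where it was at the start of the episode above 0.02 m).
It fails at once if the blue link is disturbed: its nut turned by more than 0.35 rad or its link swung by more than 0.05 rad (value of joint radlink_nut above 0.35 rad or value of joint radlink_swing above 0.05 rad).
It fails at once if the knurled nut is undone by more than two and a half turns (value of joint rodlink_nut above 15.708 rad).
It fails at once if the nut or the link's handle is taken between the fingers (grasp point within 12 mm of the nut's axis or 18 mm of the handle's centre while touching it), or pressed with more than 35 N (contact force between the fingers and rodlink_nut above 35 N or contact force between the fingers and rodlink_swing above 35 N or (horizontal distance between the grasp point and rodlink_stud below 0.012 m and contact force between the fingers and rodlink_nut above 1 N) or (distance between the grasp point and rodlink_handle below 0.018 m and contact force between the fingers and rodlink_swing above 1 N)).
It fails at once if the link is swung out before the nut has been undone (value of joint rodlink_nut below 9.4248 rad and value of joint rodlink_swing above 0.15 rad).
It also fails if it takes over 67 s, if anything falls off the work surface, if the arm or the gripper's body presses on something with over 40 N, if the wrist force passes 120 N, or if a joint passes its speed limit or range.

## Working session

There is one attempt and no reset: what is moved stays moved. The work goes in short steps, each a Python script; the robot and the scene stay as the last script left them, time stands still between calls to the robot, and variables do not carry over. Pictures are saved under pics/ and viewed, about 8 in all and at most 12, crops included, and the job is handed in when it is done.

```bash
mkdir -p pics; ls; python3 - <<'E'
from cell import env
import cv2,pickle
for n in("top","side"):
    c=env.capture(n);pickle.dump(c,open(n+'.pkl','wb'));cv2.imwrite(f'pics/{n}.png',c["color"][:,:,::-1]);print(n,{k:(v.tolist() if hasattr(v,'tolist') else v) for k,v in c.items() if k!="color"})
print(env.get_t(),env.get_eef_rot(),env.get_tool_pos())
E
```

```text
pics
top {'camera_matrix': [[363.91074401452306, 0.0, 321.13524742423385], [0.0, 363.91074401452306, 201.42793097889526], [0.0, 0.0, 1.0]], 'cam_to_world': [[0.008877097414465285, 0.9939775926003632, -0.1092233608248716, 0.4183728270548416], [-0.9996531978179881, 0.011529433613309988, 0.023676069201331754, 0.015188652905475506], [0.024792765754632354, 0.10897530715231904, 0.9937352269076978, 1.2726088363362567], [0.0, 0.0, 0.0, 1.0]]}
side {'camera_matrix': [[364.5226636615631, 0.0, 319.7283522196529], [0.0, 364.5226636615631, 197.26377195010957], [0.0, 0.0, 1.0]], 'cam_to_world': [[0.9955608470230934, 0.035129853749536956, -0.08731834429372402, 0.44931709778418105], [-0.09291178832695074, 0.5149989048480924, -0.8521405562436007, -0.9923650611512742], [0.01503327856952979, 0.8564706774786872, 0.5159767234620659, 0.6781122555908259], [0.0, 0.0, 0.0, 1.0]]}
0.1 [ 1.27053171e-01  9.91895774e-01 -5.08292008e-04 -7.70795312e-05] [0.17009375 0.65307799 0.252643  ]
```

View pics/top.png

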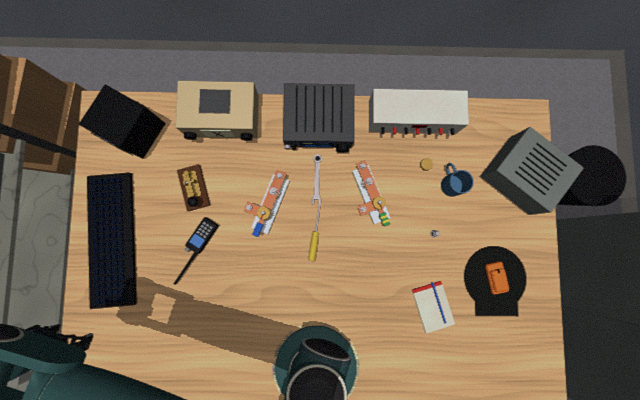

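View pics/side.png

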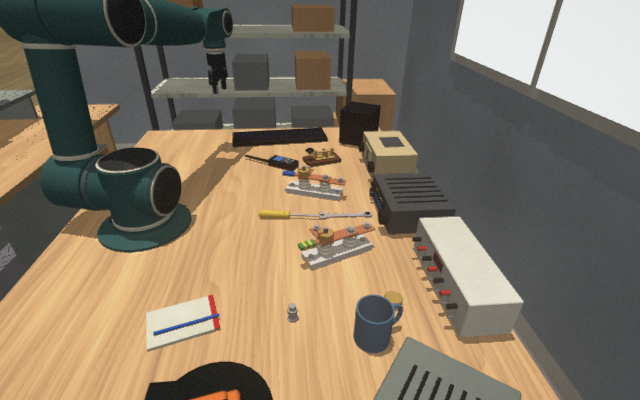

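The top view shows the green/yellow handle at about (384,219) with its nut near (378,203). The blue-handled fitting is at about (262,212). The side view agrees, with the green handle at (307,244) and its nut at (327,236). I'll enlarge both for a precise fix.

```bash
python3 - <<'E'
import cv2,numpy as np
a=cv2.imread('pics/top.png')[150:240,335:405];b=cv2.imread('pics/side.png')[212:272,290:385]
A=cv2.resize(a,None,fx=6,fy=6,interpolation=cv2.INTER_CUBIC)
B=cv2.resize(b,None,fx=4,fy=4,interpolation=cv2.INTER_CUBIC)
c=np.zeros((540,800,3),np.uint8);c[:,:420]=A;c[:240,420:800]=B;cv2.imwrite('pics/z.png',c)
E
```

```text
(no output)
```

View pics/z.png

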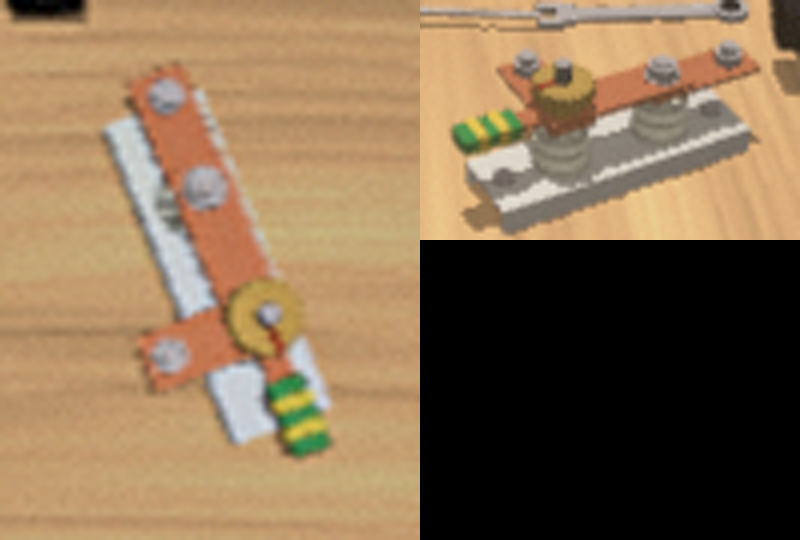

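The crop shows: nut head centre at top (379,203) and side (326,233), handle at top (384.7,219.2), pivot nut at top (369.3,181.2). The fixed bar is on the image left (+y), so the handle swings to image right (world -y).

```bash
cat > h.py <<'E'
import numpy as np,pickle
def ray(c,uv,T=None):
    K=c["camera_matrix"];T=c["cam_to_world"] if T is None else T
    d=np.array([(uv[0]-K[0,2])/K[0,0],-(uv[1]-K[1,2])/K[1,1],-1]);return T[:3,3],T[:3,:3]@d
def onz(c,uv,z,T=None):
    o,d=ray(c,uv,T);return o+d*(z-o[2])/d[2]
E
python3 - <<'E'
from h import *
np.set_printoptions(precision=4,suppress=True)
t=pickle.load(open('top.pkl','rb'));s=pickle.load(open('side.pkl','rb'))
P={'nut':((378.6,202.6),(325.5,233),.088),'han':((384.4,219),(306.5,244.5),.068),'piv':((369,181),(350,229),.081)}
Q={}
for k,(a,b,z) in P.items():
    o1,d1=ray(t,a);o2,d2=ray(s,b)
    m=np.linalg.lstsq(np.c_[d1,-d2],o2-o1,rcond=None)[0];p=o1+d1*m[0];q=o2+d2*m[1]
    Q[k]=onz(t,a,z);print(k,Q[k],onz(s,b,z),'tri',(p+q)/2,np.linalg.norm(p-q))
for a,b in(('nut','piv'),('han','piv'),('han','nut')):
    v=(Q[b]-Q[a])[:2];print(a,b,np.linalg.norm(v),np.arctan2(v[1],v[0]))
E
python3 - <<'E'
from cell import env
c=env.capture("wrist");print(c["mount"].tolist(),c["camera_matrix"].tolist())
E
```

```text
nut [ 0.5469 -0.202   0.088 ] [ 0.5474 -0.205   0.088 ] tri [ 0.5474 -0.2024  0.086 ] 0.0005777098673912522
han [ 0.4944 -0.2246  0.068 ] [ 0.4947 -0.2255  0.068 ] tri [ 0.4946 -0.2247  0.0674] 0.0002769721651917782
piv [ 0.6196 -0.1719  0.081 ] [ 0.6185 -0.1822  0.081 ] tri [ 0.6205 -0.1729  0.0742] 0.0002971629908914081
nut piv 0.07867660039200815 0.3936512810647429
han piv 0.13582755807761093 0.3989798972164425
han nut 0.05715361227729435 0.4063152022402582
[[0.001026234370448604, 0.9528532625390124, 0.30342973966270154, 0.07888351446501593], [0.9999985398528465, -0.0013924667772312403, 0.0009906202338657466, 0.0003689077448396638], [0.0013664315534803442, 0.3034282800020991, -0.9528533002303009, -0.11937015360585851], [0.0, 0.0, 0.0, 1.0]] [[286.9114928920004, 0.0, 323.16792901536024], [0.0, 286.9114928920004, 197.66379601275708], [0.0, 0.0, 1.0]]
```

The measurements match the given sizes (78.7/80, 135.8/137 and 57.2/57 mm), and the fitting's yaw is about 0.40. I'll shut the gripper, go above the nut and look from near.

```bash
cat >> h.py <<'E'
from scipy.spatial.transform import Rotation as R
from cell import env
import cv2
def quat(yaw): # tool z down, tool x at world angle yaw
    x=np.array([np.cos(yaw),np.sin(yaw),0]);z=np.array([0,0,-1.]);return R.from_matrix(np.c_[x,np.cross(z,x),z]).as_quat()
def pose(C,yaw,r,z): return [C[0]-r*np.cos(yaw),C[1]-r*np.sin(yaw),z]
def wrist():
    p=env.get_tool_pos();q=env.get_eef_rot();c=env.capture("wrist")
    T=np.eye(4);T[:3,:3]=R.from_quat(q).as_matrix();T[:3,3]=p
    return c,T@c["mount"]
def F(): return np.array(env.get_contact_force())
E
python3 - <<'E'
from h import *
np.set_printoptions(precision=4,suppress=True)
C=[.547,-.202];y=-.9
env.grip(0.0,20)
env.movep(pose(C,y,.06,.25),quat(y));print(env.get_t(),env.get_joint_positions(),F())
env.line_to(pose(C,y,.055,.16),velocity=.15);print(env.get_t(),F())
c,T=wrist();pickle.dump((c,T),open('w1.pkl','wb'));cv2.imwrite('pics/w1.png',c["color"][:,:,::-1])
K=c["camera_matrix"]
def px(P):
    a=np.linalg.inv(T)@[*P,1];return K[0,0]*a[0]/-a[2]+K[0,2],-K[1,1]*a[1]/-a[2]+K[1,2]
print('nut top exp',px([*C,.09]),'stud',px([*C,.105]))
E
```

```text
3.9917 [-0.3423 -0.1957  1.7495  0.0001  1.5878  2.1274] [ 0.36    0.4479 -0.2391]
4.7417 [1.2539 0.3322 0.3748]
nut top exp (np.float64(322.6643204067478), np.float64(141.71685523287073)) stud (np.float64(322.6556099931877), np.float64(144.64404311321198))
```

View pics/w1.png

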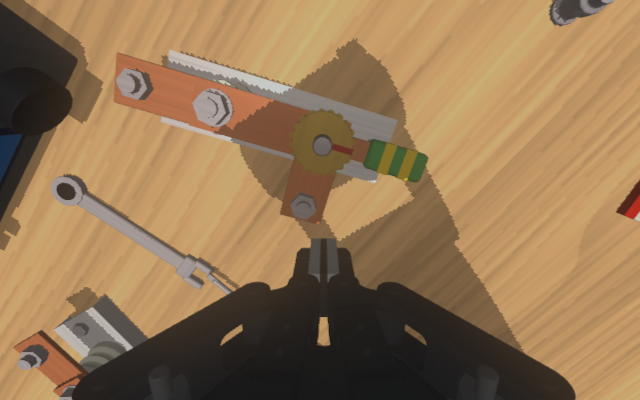

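The wrist view shows the nut at (323,141), as predicted to within 1 px. The red stripe points at the handle and the closed fingertips are at (323,240), which fits a tip face 11 mm from the TCP axis. Next I'll touch the rim and learn the stiffness over a short roll.

```bash
python3 - <<'E'
from h import *
np.set_printoptions(precision=4,suppress=True)
C=np.array([.547,-.202]);y=-.9
env.line_to(pose(C,y,.05,.104),velocity=.1)
f0=np.mean([F() for _ in range(3)],0);print('free',f0,env.get_t())
print(env.line_to(pose(C,y,.027,.104),velocity=.02,force_limit=3))
n=np.array([np.cos(y),np.sin(y),0])
def st(l):
    f=F()-f0;p=env.get_tool_pos();print(l,'t%.2f'%env.get_t(),'r %.4f'%np.linalg.norm(p[:2]-C),'press %.2f tang %.2f'%(-f@n,f@[-n[1],n[0],0]),'z%.4f'%p[2],f)
st('touch')
p=np.array(env.get_tool_pos())
for i in range(3):
    env.line_to(p+n*.0005*(i+1),velocity=.02);st(i)
E
```

```text
free [0.2912 0.2265 0.9794] 5.5
True
touch t6.33 r 0.0329 press 3.72 tang -0.31 z0.1036 [-2.554   2.7212  1.074 ]
0 t6.58 r 0.0327 press 5.14 tang -0.04 z0.1035 [-3.2266  4.0069  2.1014]
1 t6.83 r 0.0325 press 9.37 tang -0.20 z0.1035 [-5.9858  7.2176  3.3942]
2 t7.08 r 0.0323 press 10.67 tang -0.42 z0.1034 [-6.9575  8.0947  4.9452]
```

Contact is at r = 32.9 mm, as expected, and the stiffness is soft at about 5 N per mm commanded. I'll try a first short roll, tracking the stripe.

```bash
cat >> h.py <<'E'
C=np.array([.547,-.202])
def mark(turn=0):
    """world angle of red stripe about the nut axis"""
    c,T=wrist();z=.09+.00175*turn/6.283
    hsv=cv2.cvtColor(c["color"],cv2.COLOR_RGB2HSV);m=((hsv[...,0]<7)|(hsv[...,0]>173))&(hsv[...,1]>150)&(hsv[...,2]>50)
    v,u=np.nonzero(m);P=np.array([onz(c,(a,b),z,T)[:2]-C for a,b in zip(u,v)]).reshape(-1,2)
    k=np.linalg.norm(P,axis=1);P=P[(k>.007)&(k<.0215)]
    q=P.mean(0) if len(P) else np.array([np.nan]*2)
    return np.arctan2(q[1],q[0]),len(P),np.linalg.norm(q),c
def roll(y,rc,dy,n,f0,z=.104,Ft=6.,turn=0,every=4):
    """orbit finger anticlockwise by n steps of dy with radial force correction"""
    last=mark(turn)[0];log=[]
    for i in range(n):
        y+=dy;env.line_to(pose(C,y,rc,z),quat(y),velocity=.04)
        nn=np.array([np.cos(y),np.sin(y),0]);f=F()-f0;pr=-f@nn
        rc=np.clip(rc+np.clip((pr-Ft)/5000*.5,-.0006,.0006),.029,.0345)
        log.append((round(pr,1),round(f@[-nn[1],nn[0],0],1)))
        if i%every==every-1 or i==n-1:
            a,k,rad,_=mark(turn);d=(a-last+np.pi)%(2*np.pi)-np.pi;turn+=d;last=a
            print('t%.1f y%.2f rc%.4f mark %.2f(n%d r%.4f) turn %.2f'%(env.get_t(),y,rc,a,k,rad,turn),log);log=[]
            if turn>13.3 or max(l for l in [pr])>18: break
    return y,rc,turn
E
python3 - <<'E'
from h import *
f0=np.array([.29,.23,.98])
print(mark()[:3])
y,rc,turn=roll(-.9,.0319,.25,4,f0,every=2)
print(env.get_joint_positions())
_,_,_,c=mark(turn);cv2.imwrite('pics/w2.png',c["color"][:,:,::-1])
E
```

```text
(np.float64(-2.820686648658211), 182, np.float64(0.013599945745949178))
t8.0 y-0.40 rc0.0319 mark -2.31(n181 r0.0132) turn 0.51 [(np.float64(6.4), np.float64(0.7)), (np.float64(5.3), np.float64(0.0))]
t8.9 y0.10 rc0.0317 mark -1.79(n175 r0.0130) turn 1.03 [(np.float64(6.2), np.float64(0.8)), (np.float64(4.1), np.float64(0.6))]
[-4.24725277e-01 -6.50411840e-02  1.87265183e+00 -3.19415003e-04
  1.33400457e+00  1.05226083e+00]
```

View pics/w2.png

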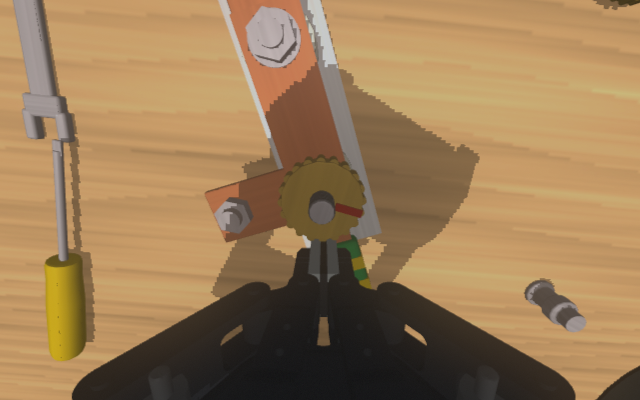

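The stripe follows the finger one to one (0.52 rad per 0.5 rad orbited), and the link is still closed. I'll continue this stroke.

```bash
cat >> h.py <<'E'
def regrip(y,ynew,z=.104):
    env.line_to(pose(C,y,.045,z),velocity=.15)
    env.line_to(pose(C,y,.045,.15),velocity=.2)
    env.movep(pose(C,ynew,.045,.15),quat(ynew))
    env.line_to(pose(C,ynew,.042,z),velocity=.15)
    f0=np.mean([F() for _ in range(3)],0)
    hit=env.line_to(pose(C,ynew,.028,z),velocity=.03,force_limit=4)
    print('regrip',hit,env.get_t(),np.linalg.norm(env.get_tool_pos()[:2]-C),f0);return f0
E
python3 - <<'E'
from h import *
f0=np.array([.29,.23,.98])
y,rc,turn=roll(.1,.0318,.25,14,f0,turn=1.03)
f0=regrip(y,-1.5);print(mark(turn)[:3],y,env.get_joint_positions(),list(f0))
E
```

```text
t10.6 y1.10 rc0.0314 mark -0.75(n176 r0.0130) turn 2.07 [(np.float64(4.5), np.float64(0.1)), (np.float64(4.6), np.float64(-0.9)), (np.float64(5.2), np.float64(0.7)), (np.float64(5.3), np.float64(0.5))]
t12.3 y2.10 rc0.0315 mark 0.28(n178 r0.0137) turn 3.10 [(np.float64(7.2), np.float64(1.6)), (np.float64(6.4), np.float64(0.7)), (np.float64(5.4), np.float64(1.6)), (np.float64(6.5), np.float64(0.7))]
t13.9 y3.10 rc0.0319 mark 1.24(n188 r0.0149) turn 4.06 [(np.float64(7.9), np.float64(0.4)), (np.float64(5.7), np.float64(1.8)), (np.float64(7.2), np.float64(0.7)), (np.float64(6.6), np.float64(2.1))]
t14.8 y3.60 rc0.0320 mark 1.71(n189 r0.0150) turn 4.53 [(np.float64(7.2), np.float64(1.0)), (np.float64(6.7), np.float64(0.5))]
regrip True 20.475 0.03313759398500315 [ 0.19492018 -0.43693196  0.71696396]
(np.float64(1.6885795919705153), 110, np.float64(0.016799909915778774)) 3.6 [-3.46134122e-01 -3.04072625e-02  1.83801485e+00  2.06018881e-03
  1.33393931e+00  2.72386638e+00] [np.float64(0.19492018340000664), np.float64(-0.43693196048448724), np.float64(0.7169639647849667)]
```

```bash
python3 - <<'E'
from h import *
f0=np.array([.195,-.437,.717])
y,rc,turn=roll(-1.5,.0319,.25,20,f0,turn=4.51,every=5)
if 9<turn<10:
    f0=regrip(y,-.6,.106);print(mark(turn)[:3])
    y,rc,turn=roll(-.6,.0319,.25,int(round((12.9-turn)/.25)),f0,z=.106,turn=turn,every=4)
    env.line_to(pose(C,y,.05,.106),velocity=.15)
    a=mark(turn);print(a[:3],env.get_t(),y);cv2.imwrite('pics/w3.png',a[3][:,:,:]["color"] if 0 else a[3]["color"][:,:,::-1])
E
```

```text
t22.6 y-0.25 rc0.0321 mark 2.78(n113 r0.0164) turn 5.60 [(np.float64(12.7), np.float64(-0.2)), (np.float64(8.3), np.float64(0.8)), (np.float64(5.7), np.float64(0.9)), (np.float64(2.8), np.float64(0.3)), (np.float64(3.3), np.float64(-0.1))]
t24.7 y1.00 rc0.0314 mark -2.37(n120 r0.0150) turn 6.73 [(np.float64(1.9), np.float64(0.4)), (np.float64(4.4), np.float64(0.8)), (np.float64(4.6), np.float64(0.4)), (np.float64(4.8), np.float64(0.6)), (np.float64(7.0), np.float64(1.7))]
t26.7 y2.25 rc0.0315 mark -1.06(n112 r0.0144) turn 8.05 [(np.float64(5.3), np.float64(0.2)), (np.float64(5.9), np.float64(0.8)), (np.float64(6.8), np.float64(-0.2)), (np.float64(6.4), np.float64(0.2)), (np.float64(6.9), np.float64(-0.1))]
t28.8 y3.50 rc0.0321 mark 0.26(n122 r0.0155) turn 9.36 [(np.float64(7.9), np.float64(0.7)), (np.float64(7.4), np.float64(0.3)), (np.float64(6.9), np.float64(-0.7)), (np.float64(6.9), np.float64(-0.6)), (np.float64(7.2), np.float64(-0.8))]
regrip True 33.6 0.03234633353599727 [0.35033158 0.03987249 0.89271914]
(np.float64(0.25144294699623515), 197, np.float64(0.014003813793962039))
t35.4 y0.40 rc0.0316 mark 1.16(n198 r0.0149) turn 10.27 [(np.float64(7.7), np.float64(-0.3)), (np.float64(4.3), np.float64(-1.4)), (np.float64(4.0), np.float64(-0.6)), (np.float64(4.5), np.float64(-0.2))]
t37.0 y1.40 rc0.0316 mark 2.05(n195 r0.0150) turn 11.16 [(np.float64(5.1), np.float64(0.4)), (np.float64(6.7), np.float64(0.0)), (np.float64(6.1), np.float64(-0.1)), (np.float64(6.6), np.float64(0.1))]
t38.6 y2.40 rc0.0318 mark 2.99(n204 r0.0144) turn 12.09 [(np.float64(5.6), np.float64(0.7)), (np.float64(6.5), np.float64(0.9)), (np.float64(7.3), np.float64(0.4)), (np.float64(6.6), np.float64(0.7))]
t39.5 y2.90 rc0.0320 mark -2.80(n203 r0.0138) turn 12.59 [(np.float64(7.4), np.float64(0.4)), (np.float64(6.3), np.float64(0.7))]
(np.float64(-2.798248814031609), 229, np.float64(0.013909476212797424)) 39.8167 2.9
```

View pics/w3.png

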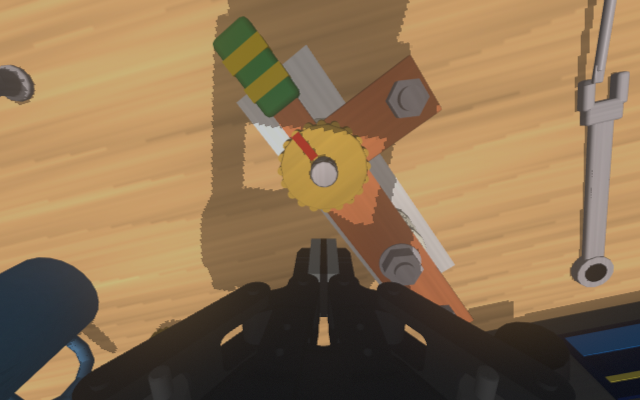

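The nut is undone 12.59 rad, which is exactly two turns: the stripe is back at the handle and the link is still closed under the nut. Next I'll push the handle along its arc.

```bash
python3 - <<'E'
from h import *
np.set_printoptions(precision=3,suppress=True)
g=.40;piv=C+.08*np.array([np.cos(g),np.sin(g)])
def hp(s,off,z,L=.139):
    a=g+np.pi+s;u=np.array([np.cos(a),np.sin(a)]);v=np.array([-u[1],u[0]])  # v: swing direction
    return [*(piv+L*u-off*v),z],quat(g-np.pi/2+s)
env.line_to([*env.get_tool_pos()[:2],.16],velocity=.2)
p,q=hp(0,.037,.16);env.movep(p,q)
env.line_to(hp(0,.037,.087)[0],velocity=.15,force_limit=6)
f0=F();print(env.get_t(),env.get_tool_pos(),f0)
env.line_to(hp(0,.023,.087)[0],velocity=.06,force_limit=6)
for s in np.arange(.1,.75,.09):
    p,q=hp(s,.0215,.087);env.line_to(p,q,velocity=.06);f=F()-f0
    print('%.2f t%.2f'%(s,env.get_t()),f)
    if np.linalg.norm(f)>12: break
p,q=hp(s,.045,.087);env.line_to(p,velocity=.1)
p,q=hp(s,.06,.20);env.line_to(p,velocity=.2)
c,T=wrist();cv2.imwrite('pics/w4.png',c["color"][:,:,::-1]);t=env.capture("top");cv2.imwrite('pics/t4.png',cv2.resize(t["color"][140:250,230:480,::-1],None,fx=3,fy=3))
print(env.get_t(),s)
E
```

```text
44.2167 [ 0.479 -0.191  0.088] [-0.489  0.273  0.32 ]
0.10 t45.01 [ 0.811  0.058 -0.27 ]
0.19 t45.37 [ 0.389  0.41  -0.758]
0.28 t45.73 [ 1.184 -0.633 -0.607]
0.37 t46.08 [ 0.89   0.007 -0.083]
0.46 t46.44 [ 0.292 -0.444 -0.005]
0.55 t46.80 [ 0.285 -0.256 -0.369]
0.64 t47.16 [-0.64  -0.997  0.277]
0.73 t47.52 [1.397 0.263 0.325]
48.7167 0.73
```

View pics/w4.png

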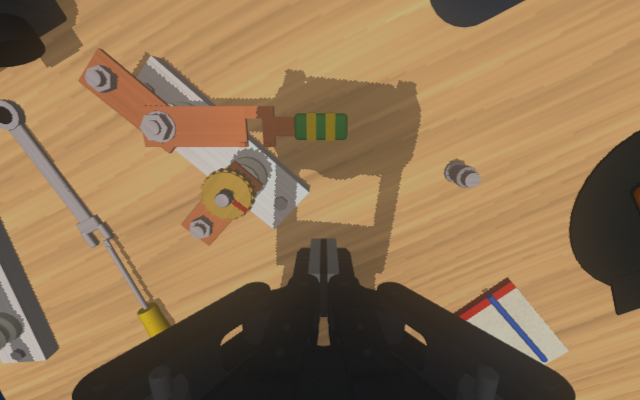

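View pics/t4.png

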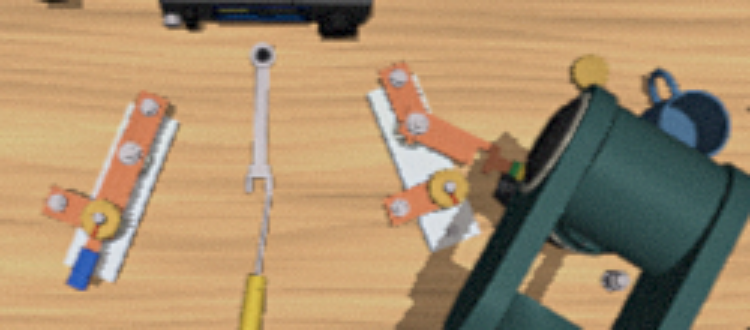

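The wrist view shows the link well clear of the nut, with the handle at (321,126), the pivot at (157,126) and the nut at (227,194). In the top view the blue link is closed and the bystanders are in place. I'll do a numeric check, then hand in if it is good.

```bash
python3 - <<'E'
from h import *
c,T=wrist();h=onz(c,(321,126),.072,T);p=onz(c,(157,126),.081,T);d=h-p
s=(np.arctan2(d[1],d[0])-(.4-np.pi)+np.pi)%(2*np.pi)-np.pi
m=mark(12.59)[:3];print('swing',s,'len',np.hypot(*d[:2]),'mark',m,env.get_t(),F(),np.abs(env.get_qvel()).max())
if .65<s<.9 and abs(m[0]+2.8)<.4: env.close_job();print('handed in')
E
```

```text
swing 0.7261711871223118 len 0.1311594856997962 mark (np.float64(-2.7567231718019616), 61, np.float64(0.013724658757429472)) 48.8167 [0.51849348 0.42681559 0.05495124] 0.00612896310331568
the job is handed in; nothing more can be done
handed in
```

The job is handed in at about 49 s of the 67 s allowed. The green-and-yellow test link is open, and the hand is up and clear. No verdict is reported.

- **Nut:** I rolled the closed fingertip around the knurled rim in three strokes, aiming for 6 N. Readings between steps ran from about 2 to 13 N, with one dip below and a few peaks above the 3 to 8 N guide. The red stripe showed 12.59 rad undone (two turns), with the link still lying under the nut.
- **Link:** I pushed the handle along its arc with about 1 N. The last wrist picture gave a swing of 0.73 rad, against the 0.6 needed. The stripe was at -2.76 rad, against -2.80 before the push, so the nut had not moved.
- **Blue link and loose things:** In the last top picture the blue link was closed with its stripe at the handle. The spanner, screwdriver, spare nut, mug and adapter looked unmoved by eye. The Morse key and radio were outside that crop, but the arm never worked near them.
- **Disagreement:** The handle-to-pivot distance measured 131 mm instead of 137 mm in the last, hand-picked check. I put this down to pixel picking and the assumed heights, and it should change the swing angle very little.

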